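Refit the lens glass of a bedside lamp

TASK

Fit the lens glass into the top of the bedside lamp: lower it, knob up, flat onto the seat in the cell, then set the metal retaining ring into the cell over it, pins down through the two slots, and screw the ring clockwise until it holds the glass snugly. Do not overtighten it, the glass cracks; let go at the end, and leave the mug, the book and the clock alone.

Things in the scene. Friction and masses are not known exactly. Their poses are not given: they have to be found in the camera images.
- lamp: Low bedside lamp, fixed to the wooden top; z up, origin at the centre of its underside. Wooden foot 116 mm across, stem 68 mm across up to 62 mm, then a dark steel cell, 64 mm across outside, its flat rim at 100 mm. The cell is an open bore, 48 mm clear diameter, with two slots, on the lamp's +x and -x; outside each slot stands an upright rib 6 mm wide, 3.5 mm proud, 1 mm below the rim.
- cell_mouth (a point): Centre of the lamp's cell in the plane of the rim, 100 mm above the lamp's underside; axes as the lamp's. The seat for the glass is a white ring on a rubber gasket that gives about 1 mm per 100 N. It lies 18.8 to 19.8 mm below this point: lamps differ, and the depth of this one is not known.
- slot (a point): A point in the rim plane in the lamp's +x slot, 26 mm from the axis. Each slot runs from the 48 mm bore to 57 mm diameter, +-0.2 rad (10 mm) wide, open above. Below is a landing 11 mm under the rim; from there a thread groove runs clockwise from above, its floor falling 5 mm per rad after the first 0.1 rad, ending 1.7 rad on. It is 1.5 to 4 mm higher than a pin: worn by an unknown amount.
- glass: Clear glass lens, 55 g: a flat disc 45 mm in diameter and 6 mm thick with a solid round knob 24 mm in diameter and 28 mm tall on top (34 mm tall in all). Origin at the centre of its underside, z up through the knob. Loose on the table, knob up. Squeezed axially with more than 45 N it cracks.
- ring: Aluminium retaining ring, 45 g, loose on the table right way up: body 45 mm outside diameter, 31 mm hole, 8 mm tall; origin at the centre of its underside, z up. Two upright ears on its +x and -x, tops 32 mm above its underside, each 16 mm wide, flat outer faces 45 mm apart along x. A half turn gives the same ring. Its underside bears on the glass disc.
- ring_pin (a point): Tip of the ring's +x pin, 27 mm from the axis, 3 mm above the underside. Under each ear a round pin 4 mm thick points outwards. With pins on the landings the ring is 0.8 to 1.8 mm above the disc. About 0.4 rad of turn lowers it onto it; the pins meet the groove's roof 0.3 to 0.8 rad later, and then the torque climbs steeply: 0.15 to 0.25 N m above free turning is snug.
- mug: White mug, 80 mm across, 90 mm tall, standing; origin under its centre. Leave alone.
- book: Blue book lying flat, 130 x 190 x 24 mm; origin under its centre. Leave alone.
- clock: White bedside clock, 45 x 110 x 74 mm; origin under its centre. Leave alone.
Mind the look-alikes: they are no part of the job. What is shaped like the glass but brown or yellow is not meant.

How it is judged (in metres and radians):
On the way, in this order (a step that is already met when the one before it is completed fails the run):
1. the glass lies flat on the seat in the cell, let go, before the ring is on it (horizontal distance between glass and cell_mouth below 0.004 m and z of glass in the frame of cell_mouth below -0.018 m and angle between glass's own z axis and vertical below 0.08 rad and contact force between each of the fingers, ring and glass below 0.1 N), for 0.2 s.
2. the ring has entered the cell over the glass, its pins through the slots (horizontal distance between ring and cell_mouth below 0.004 m and z of ring in the frame of cell_mouth below -0.01 m and angle between ring's own z axis and vertical below 0.12 rad), for 0.1 s.
At the end, for the whole second after the job is handed in: The glass lies in the cell, centred within 4 mm, level within 0.08 rad, its underside at least 18 mm below the rim; the ring lies over it, centred within 4 mm, level within 0.08 rad, its underside more than 12.2 mm below the rim, at rest, and presses on the glass with 6 to 45 N (horizontal distance between each of glass, ring and cell_mouth below 0.004 m and z of glass in the frame of cell_mouth below -0.018 m and angle between each of glass, ring's own z axis and vertical below 0.08 rad and z of ring in the frame of cell_mouth below -0.0122 m and contact force between ring and glass between 6 and 45 N and linear speed of ring below 0.01 m/s and angular speed of ring below 0.1 rad/s); the robot touches nothing.
It fails at once if the glass is cracked: the ring presses on it with more than 45 N (contact force between ring and glass above 45 N).
It fails at once if the glass is pressed against the lamp with more than 45 N (contact force between glass and lamp above 45 N).
It fails at once if the glass is dropped into the cell from more than about 15 mm above the seat (horizontal distance between glass and cell_mouth below 0.02 m and z of glass in the frame of cell_mouth above -0.004 m and contact force between the fingers and glass below 0.05 N and contact force between glass and lamp below 0.01 N).
It fails at once if the mug, the book or the clock is disturbed (moved more than 15 mm) (distance of any of mug, book, clock from where it was at the start of the episode above 0.015 m).
It also fails if it takes over 72 s, if anything falls off the work surface, if the arm or the gripper's body presses on something with over 40 N, if the wrist force passes 120 N, or if a joint passes its speed limit or range.

ROBOT

A 7-joint arm with a two-finger parallel gripper is mounted at the origin on the work surface. World frame = base frame: x ahead of the robot, y to its left, z up, the work surface at z = 0. Lengths are in mm, angles in rad, forces in N, time in s.
With the tool pointing down it reaches from about 425 to 975 mm from the base axis. Payload 16.7 kg.
Tool frame: the origin (TCP) lies at the centre of the arm's flange, where the gripper is bolted on; the fingertips stand 173 mm ahead of it and the grasp point (between the pads) lies 155 mm ahead of it; z points along the fingers, y is the line along which they close (so a half turn about z gives the same grasp; the last joint's range is limited). The gripper opens to 85 mm and grips with 20 to 120 N. Pads are 22 mm wide; open, the fingers measure 114 mm over their backs; the gripper's body (76 mm by 85 mm) begins 54 mm behind the grasp point. The pads swing forward as they close: fully open they stand 13 mm farther back than shut.
Start: joints at [-1.381, 0.426, 0.074, 1.606, -0.034, 1.111, -0.067], TCP at [224.988, 636.371, 404.702] pointing down, gripper open.
Joint ranges: [-2.85, 2.85], [-0.5, 2.14], [-1.23, 1.37], [0.21, 2.46], [-1.02, 4.16], [0.16, 2.05], [-2.73, 2.73]. Speed limits (rad/s): [1.89, 1.89, 2.39, 2.39, 3.01, 3.01, 3.01].

INTERFACE

Orientations are given as a 3x3 rotation matrix whose columns are the frame's x, y, z axes.
In Python, from plant import manip gives the robot as it stands.
- The arm moves only by the tool apply_moves, never from a script. Its argument "increments" is a list of rows, each a list of 4 numbers: the shift along the tool's x, y, z in parts of the range, where 1.0 means 0.6 m, then the turn about the tool's z in shares of 120 degrees (1.0 is 120 degrees). A call has 1 to 10 rows; each row is the pose to reach, as a shift and turn from the pose commanded when the call began, along the tool's axes at that moment; what a row does not reach only later rows make up. A row lasts 1/8 s, in which the tool goes at most 62.5 mm and 10.7 degrees, less where a joint would pass 70% of its speed; a pose out of reach is approached as far as the arm can. No shift or turn number may pass 1 either way. A call with a gripper value outside its range is refused whole. "gripper" is the closure, from -1 (fully open) to 1 (shut), set as the call begins (left out, the last holds). The fingers move at their own pace and stop on an object; the grip force is fixed at half the most. Time passes only in rows, so rows that repeat a pose let the fingers close. It gives the time, the measured TCP pose, the force, the opening and the grip force at its end, in the units of the state.
- manip.observe(): the state, without advancing time (a new reading comes with each control period).
- manip.get_image(name): name is "side" or "top"; returns (picture, depth): 420x560x3 uint8, red, green, blue; 420x560 float32, mm along the optical axis (not along the pixel's ray), 0 where there is no reading.
- manip.camera_params(name): a dict with "fx", "fy", "cx", "cy" (pixels), "k1" (the pictures are not rectified: a ray, as slopes to the right and down, at radius r is drawn at 1 + k1 r^2 times it, then the intrinsics apply), "rvec" (rotation vector, rad) and "tvec" (3), from world to camera coordinates, as OpenCV has them. Camera axes: x right, y down, z forward; pixel columns grow to the right and rows downward; lengths in mm; the calibration is good to about 2 mm. A picture is of the moment at which its call begins. camera_params takes no time and is no camera call.
- manip.finish_job(): hands the job in; it is judged then, once.
Trained networks look in the newest picture that a camera, given by its name, has taken for a name from the list of things; names that differ only in an ending like _2 or _b are one class to them, and where a whole thing is asked for, a point or a joint stands for the part that bears it (a point fixed in the world has none). Each returns a list of dicts, best first, with "p" (0 to 1); they miss things now and then, are a little off and sometimes report something else, mostly with a low value. They report only what shows in the picture. A call takes as long as a camera call. They do not tell look-alikes from the thing itself.
- manip.trace(camera, target): "pixels" (420x560 bool, what is visible of it).
- manip.spot_point(camera, target): "xyz" ([x, y, z] in mm, in world coordinates, good to about 4 mm: a listed point, or the origin of a listed thing).
The state is a dict: "time": time; "joint_positions": joint angles; "qd": joint speeds; "effort": joint torques, N m; "tcp_pos": TCP position; "tcp_rot": TCP orientation; "contact_force": force on the tool from outside, world axes, zero at the start; "torque": the same for the moment, N m; "gripper_width": finger opening in mm; "grasp_force": force on a finger pad.
Only numpy, scipy, OpenCV 4.12 (cv2) and the standard library are available. Lean on these libraries where they do the work, as an engineer would, in place of code of your own. Each camera call takes 0.05 s, during which the arm holds its last target. There are 200 camera calls.

## Working session

There is one attempt and no reset: what is moved stays moved. The work goes in short steps, Python scripts to look and compute and a tool call to move; the robot and the scene stay as the last step left them, time stands still between calls to the robot, and variables do not carry over. Pictures are saved under pics/ and viewed, at most 10 in all, crops included, and the job is handed in when it is done.

Besides the shell and the picture viewer there is one more tool, called after ">>>" as name(argument=value, ...), one argument or row to a line, values as JSON. apply_moves: Moves the arm, as the interface text tells. Its arguments: {"type":"object","properties":{"increments":{"type":"array"},"gripper":{"type":"number"}},"required":["increments"]}

```bash
mkdir -p pics; cat > h.py <<'E'
import numpy as np, cv2
from plant import manip
def cam(n):
    c=manip.camera_params(n); R=cv2.Rodrigues(np.array(c["rvec"],float))[0]; return c,R,np.array(c["tvec"],float).ravel()
def cloud(n,d):
    c,R,t=cam(n); K=np.array([[c["fx"],0,c["cx"]],[0,c["fy"],c["cy"]],[0,0,1.]])
    v,u=np.mgrid[:d.shape[0],:d.shape[1]]
    p=cv2.undistortPoints(np.stack([u.ravel(),v.ravel()],1).astype(float)[:,None],K,np.array([c["k1"],0,0,0.])).reshape(-1,2)
    P=np.c_[p,np.ones(len(p))]*d.reshape(-1,1); W=(P-t)@R
    W[d.ravel()==0]=np.nan
    return W.reshape(*d.shape,3)
def proj(n,X):
    c,R,t=cam(n); K=np.array([[c["fx"],0,c["cx"]],[0,c["fy"],c["cy"]],[0,0,1.]])
    return cv2.projectPoints(np.array(X,float).reshape(-1,1,3),R,t,K,np.array([c["k1"],0,0,0.]))[0].reshape(-1,2)
E
python3 - <<'E'
from h import *
for n in("top","side"):
    im,d=manip.get_image(n); np.savez(f"{n}0.npz",im=im,d=d); cv2.imwrite(f"pics/{n}0.png",im[:,:,::-1])
    c,R,t=cam(n); print(n,c["fx"],-R.T@t)
    for k in("lamp","cell_mouth","slot","glass","ring","ring_pin","mug","book","clock"):
        for r in manip.spot_point(n,k)[:4]: print(k,np.round(r["p"],2),np.round(r["xyz"],1),proj(n,r["xyz"]).round())
s=manip.observe();print(s["time"],s["tcp_rot"],s["contact_force"],s["gripper_width"])
E
```

```text
top 480.3056301425898 [5.24116239e+02 8.74647466e-01 9.99582269e+02]
lamp 0.61 [513.2  28.4   1.9] [[248. 240.]]
cell_mouth 0.62 [516.   29.1 102. ] [[246. 239.]]
slot 0.67 [540.1  32.4 100.1] [[245. 226.]]
glass 0.83 [ 5.287e+02 -1.860e+02 -1.000e-01] [[351. 235.]]
glass 0.83 [ 578.7 -271.3   -1.1] [[391. 213.]]
glass 0.69 [ 507.8 -100.7   -3.5] [[310. 244.]]
glass 0.64 [ 4.875e+02 -2.992e+02 -2.000e-01] [[403. 256.]]
ring 0.66 [4.549e+02 2.532e+02 4.000e-01] [[139. 266.]]
ring_pin 0.53 [484.5 233.6   1.7] [[148. 252.]]
mug 0.63 [ 703.6 -221.9    1.5] [[369. 153.]]
book 0.96 [724.3 204.4   2.2] [[167. 137.]]
book 0.36 [755.2  13.6   0.9] [[258. 126.]]
clock 0.9 [756.5  15.1  -1.3] [[258. 125.]]
clock 0.3 [514.4  29.1   2. ] [[248. 240.]]
side 393.1823911826746 [463.95346032 513.6620028  627.51407041]
lamp 0.8 [515.7  29.1   0. ] [[316. 271.]]
cell_mouth 0.77 [520.   28.4 102.8] [[319. 235.]]
slot 0.79 [539.8  32.7 100. ] [[307. 235.]]
glass 0.78 [ 575.4 -270.7    4.7] [[318. 173.]]
glass 0.78 [ 488.  -299.2    2.7] [[354. 173.]]
glass 0.66 [508.  -99.3  -0.9] [[332. 227.]]
glass 0.65 [ 526.6 -186.8   -3.9] [[331. 201.]]
ring 0.57 [462.  250.1   2. ] [[320. 386.]]
ring_pin 0.91 [482.1 235.4  -0.7] [[309. 374.]]
mug 0.98 [ 700.1 -217.1    0. ] [[265. 178.]]
book 0.76 [720.8 207.8  -1.7] [[182. 322.]]
book 0.41 [4.826e+02 2.362e+02 1.000e-01] [[309. 375.]]
clock 0.69 [ 7.523e+02  2.020e+01 -3.000e-01] [[208. 241.]]
1.0 [[-9.42796169e-01  3.33369738e-01 -2.31106396e-05]
 [ 3.33369739e-01  9.42796169e-01 -3.36406718e-05]
 [ 1.05738405e-05 -3.94206844e-05 -9.99999999e-01]] [-0.44161174 -0.02239138  0.47453909] 85.15832271512741
```

View pics/top0.png

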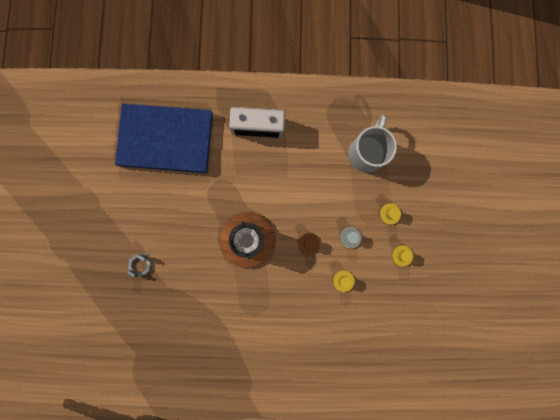

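View pics/side0.png

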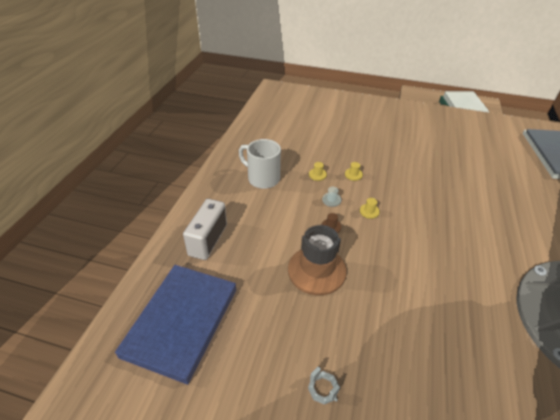

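Top view: the clear glass is at about (351,237) and the brown one at (310,244), with three yellow ones around them. The lamp cell is at (246,239) and the ring at (139,266), both also visible in the side view. Next I'll refine these positions with depth.

```bash
python3 - <<'E'
from h import *
def circ(p):
    A=np.c_[2*p,np.ones(len(p))]; s=np.linalg.lstsq(A,(p**2).sum(1),rcond=None)[0]; return s[:2],np.sqrt(s[2]+s[:2]@s[:2])
for n in("top","side"):
    z=np.load(f"{n}0.npz"); im=z["im"]; d=z["d"]; W=cloud(n,d)
    for nm,c,r,zs in(("rim",(516,29),45,(93,108)),("ears",(461,250),40,(24,40)),("ringbody",(461,250),40,(5,12)),("knob",(528,-186),35,(26,42)),("gdisc",(528,-186),40,(3,12))):
        m=(np.hypot(W[...,0]-c[0],W[...,1]-c[1])<r)&(W[...,2]>zs[0])&(W[...,2]<zs[1]); p=W[m]
        if len(p)<5: print(n,nm,len(p)); continue
        print(n,nm,len(p),"mean",p.mean(0).round(1),"med z",np.median(p[:,2]).round(1),"circ",*circ(p[:,:2]),"bbox",p[:,:2].min(0).round(),p[:,:2].max(0).round())
        if nm=="ears":
            q=p[:,:2]; _,l,cc=cv2.kmeans(q.astype(np.float32),2,None,(3,50,.01),5,cv2.KMEANS_PP_CENTERS); print(cc,np.bincount(l.ravel()),cc.mean(0),np.arctan2(*(cc[0]-cc[1])[::-1]))
    for k in("glass","ring"):
        for r in manip.trace(n,k)[:5]:
            v,u=np.nonzero(r["pixels"]); print(k,round(r["p"],2),u.mean().round(1),v.mean().round(1),len(u),u.min(),u.max(),v.min(),v.max(), im[v,u].mean(0).round())
    print([proj(n,x).round(1).tolist() for x in([528,-186,34],[528,-186,0],[461,250,0],[461,250,32])])
z=np.load("top0.npz")["im"]
a=[cv2.resize(z[y-28:y+28,x-36:x+36],(395,300),interpolation=cv2.INTER_CUBIC) for x,y in((246,239),(139,266),(351,237))]
z=np.load("side0.npz")["im"]
b=[cv2.resize(z[y-28:y+28,x-36:x+36],(395,300),interpolation=cv2.INTER_CUBIC) for x,y in((319,240),(322,386))]
cv2.imwrite("pics/c0.png",np.vstack([np.hstack([a[0],a[1]]),np.hstack([b[0],b[1]])])[:,:,::-1])
E
```

```text
top rim 374 mean [514.8  30.6  98.8] med z 99.1 circ [514.78434012  30.14318356] 28.865638312215097 bbox [481.  -1.] [548.  61.]
top ears 60 mean [456.1 251.2  31. ] med z 31.5 circ [457.80822943 251.64679514] 19.89253192398897 bbox [436. 234.] [480. 268.]
[[440.49606 259.93423]
 [474.02945 241.17639]] [32 28] [457.26276 250.55531] 2.631578
top ringbody 150 mean [457.  251.7   8.3] med z 8.2 circ [458.63829936 250.84964414] 19.951195696820847 bbox [434. 229.] [488. 274.]
top knob 111 mean [ 524.7 -184.6   33.5] med z 33.7 circ [ 524.67847355 -184.61913439] 8.600130906917522 bbox [ 513. -197.] [ 536. -173.]
top gdisc 242 mean [ 525.3 -182.7    5.6] med z 5.5 circ [ 525.60260719 -184.50386029] 19.858153642159674 bbox [ 490. -211.] [ 562. -150.]
glass 0.89 402.1 255.6 316 392 412 247 265 [178. 146.  42.]
glass 0.84 343.8 281.1 307 334 354 272 290 [183. 151.  44.]
glass 0.76 308.8 243.4 336 299 319 233 254 [76. 43. 24.]
glass 0.65 350.4 237.0 361 340 361 227 247 [133. 134. 125.]
glass 0.56 389.6 213.8 363 379 400 204 224 [175. 143.  42.]
ring 0.81 138.5 265.0 262 128 150 254 276 [100. 10
[... 573 characters left out ...]
 77 mean [ 525.5 -183.5   32.2] med z 33.0 circ [ 525.49626305 -184.70421705] 9.356052998777562 bbox [ 514. -198.] [ 537. -172.]
side gdisc 138 mean [ 525.3 -178.7    5.7] med z 5.4 circ [ 526.02434456 -185.22450164] 17.243764676660568 bbox [ 505. -202.] [ 548. -163.]
glass 0.82 331.6 196.8 277 322 340 186 206 [154. 156. 144.]
glass 0.65 332.5 221.6 262 321 341 212 232 [101.  75.  55.]
glass 0.63 369.7 208.2 298 360 378 198 217 [188. 164.  79.]
glass 0.56 317.3 171.5 220 309 325 162 179 [187. 164.  80.]
glass 0.49 353.6 171.4 225 345 361 162 179 [187. 164.  79.]
ring 0.61 322.2 386.3 522 309 338 367 403 [141. 144. 138.]
[[[331.8, 188.8]], [[330.2, 199.6]], [[320.4, 386.8]], [[322.3, 378.2]]]
```

View pics/c0.png

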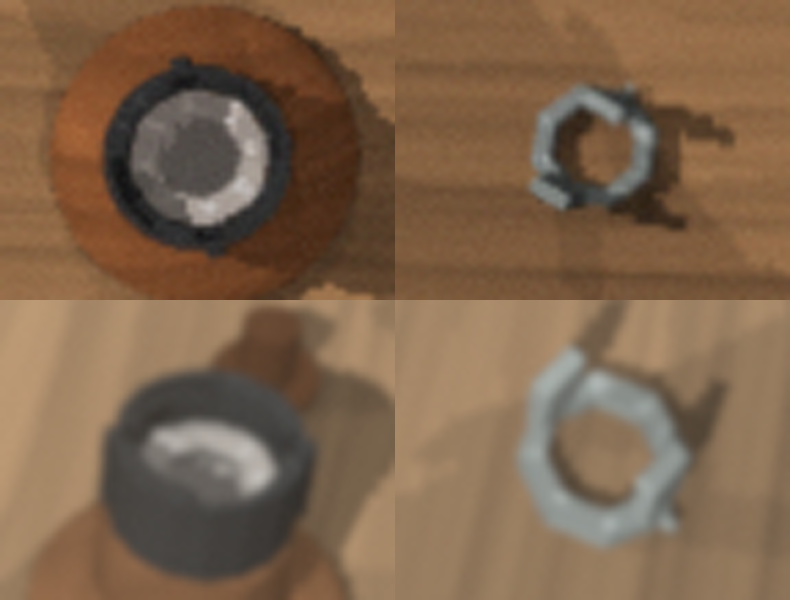

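The crop shows ribs at about crop (183,63) and (217,250), so the slots lie roughly along +x. The ring's ears lie on a diagonal at about -29° in the world frame. From depth, the glass is at (525,-185), the lamp at (515,30) and the ring at (457,251).

The rows are not in the units I measure in: shifts go in shares of 0.6 m and turns go in shares of 120 degrees. I convert before sending: -0.45 m / 0.6 = -0.75, -0.406 m / 0.6 = -0.6767, 90 degrees / 120 = 0.75.

>>> apply_moves(
  increments=[
    [-0.075, -0.0383, 0, 0.0833],
    [-0.15, -0.0783, 0, 0.1667],
    [-0.2267, -0.1167, 0, 0.25],
    [-0.3033, -0.1567, 0, 0.3333],
    [-0.3783, -0.195, 0, 0.4167],
    [-0.4533, -0.2717, 0, 0.5],
    [-0.5283, -0.35, 0, 0.5833],
    [-0.6017, -0.4267, 0, 0.6667],
    [-0.6767, -0.5033, 0, 0.75],
    [-0.75, -0.58, 0, 0.75],
  ],
  gripper=-0.1,
)

```text
time: 2.45
tcp_pos: [530.2, 164.4, 405.0]
tcp_rot: [[0.336, 0.942, 0.001], [0.942, -0.336, 0.0], [0.001, 0.0, -1.0]]
contact_force: [0.6, 0.4, -0.0]
gripper_width: 47.1
grasp_force: 0.0
```

```bash
cat >> h.py <<'E'
def rel(x,y,z,ydeg=None):
    s=manip.observe(); R=np.array(s["tcp_rot"]); p=np.array(s["tcp_pos"])
    a=np.degrees(np.arctan2(R[1,1],R[0,1]))
    print("t",round(s["time"],2),"p",p.round(1),"yang",a.round(2),"w",round(s["gripper_width"],1),"gf",round(s["grasp_force"],1),"F",np.round(s["contact_force"],2),"T",np.round(s["torque"],3),"q7",round(s["joint_positions"][6],2),"tilt",R[:2,2].round(4))
    if x is not None: print("move",((np.array([x,y,z])-p)@R/1000).round(4),"turn",None if ydeg is None else (a-ydeg+90)%180-90)
E
python3 - <<'E'
from h import *
rel(525,-184.7,250,-20)
E
```

```text
t 2.45 p [530.2 164.4 405. ] yang -19.62 w 47.1 gf 0.0 F [ 0.61  0.44 -0.  ] T [ 0.044 -0.079 -0.011] q7 -0.59 tilt [0.0005 0.0005]
move [-0.3306  0.1122  0.1549] turn 0.3846511078755839
```

Converted, -0.3306 m / 0.6 = -0.551, 0.1122 m / 0.6 = 0.187.

>>> apply_moves(
  increments=[
    [-0.0967, 0.0333, 0, 0],
    [-0.1933, 0.065, 0, 0],
    [-0.29, 0.0983, 0, 0],
    [-0.3867, 0.1317, 0, 0],
    [-0.475, 0.1617, 0.0333, 0],
    [-0.551, 0.187, 0.1, 0],
    [-0.551, 0.187, 0.1833, 0],
    [-0.551, 0.187, 0.2417, 0],
    [-0.551, 0.187, 0.2583, 0],
    [-0.551, 0.187, 0.2583, 0],
  ],
)

```text
time: 3.7
tcp_pos: [525.5, -183.1, 250.1]
tcp_rot: [[0.333, 0.943, -0.0], [0.943, -0.333, -0.0], [-0.0, -0.0, -1.0]]
contact_force: [0.2, 0.6, 0.8]
gripper_width: 46.9
grasp_force: 0.0
```

```bash
python3 - <<'E'
from h import *
rel(525,-184.7,195,-20)
im,d=manip.get_image("side"); W=cloud("side",d)
# finger tip height: lowest points near gripper above knob
m=(np.hypot(W[...,0]-525,W[...,1]+185)<70)&(W[...,2]>45)
p=W[m]; print(np.sort(p[:,2])[:40].round(0)); 
cv2.imwrite("pics/g1.png",cv2.resize(im[90:250,250:430],None,fx=3.5,fy=3.5)[:,:,::-1])
im,d=manip.get_image("top"); W=cloud("top",d); m=(np.hypot(W[...,0]-525,W[...,1]+185)<30)&(W[...,2]<40)&(W[...,2]>25);print(m.sum(),W[m].mean(0) if m.any() else 0)
E
```

```text
t 3.7 p [ 525.5 -183.1  250.1] yang -19.47 w 46.9 gf 0.0 F [0.18 0.57 0.84] T [-0.026 -0.037  0.016] q7 0.27 tilt [-0.0001 -0.0002]
move [-0.0017  0.0001  0.0551] turn 0.5322809654076224
[78. 78. 79. 80. 80. 81. 81. 81. 81. 82. 83. 83. 83. 83. 83. 84. 84. 84.
 84. 84. 85. 85. 85. 86. 86. 86. 86. 86. 86. 86. 87. 87. 87. 87. 87. 87.
 87. 87. 87. 88.]
22 [ 524.27008482 -175.62050447   30.70349683]
```

View pics/g1.png

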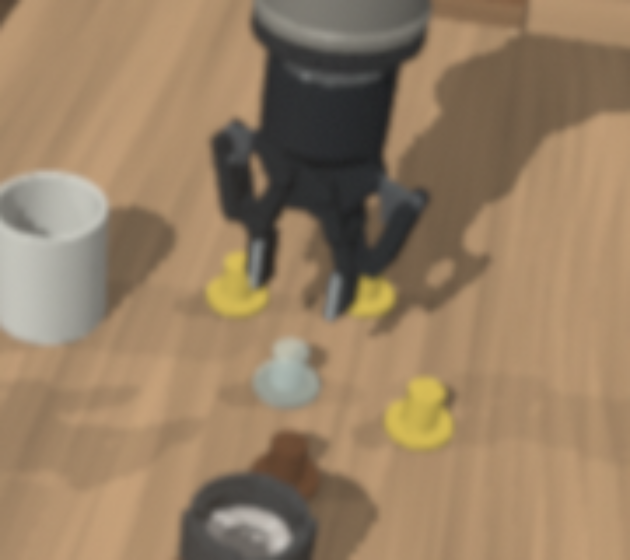

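The fingertips sit about 171 mm ahead of the TCP at this opening, straddling the clear glass. I'll descend and grip.

Converted, 0.056 m / 0.6 = 0.0933, 0.045 m / 0.6 = 0.075.

>>> apply_moves(
  increments=[
    [-0.0028, 0, 0.0417, 0],
    [-0.0028, 0, 0.075, 0],
    [-0.0028, 0, 0.0933, 0],
    [-0.0028, 0, 0.0933, 0],
  ],
)

```text
time: 4.3
tcp_pos: [524.6, -184.6, 193.4]
tcp_rot: [[0.333, 0.943, -0.001], [0.943, -0.333, 0.0], [-0.0, -0.001, -1.0]]
contact_force: [0.4, 0.6, 0.8]
gripper_width: 47.0
grasp_force: 0.0
```

>>> apply_moves(
  increments=[
    [0, 0, 0, 0],
    [0, 0, 0, 0],
    [0, 0, 0, 0],
    [0, 0, 0, 0],
  ],
  gripper=1,
)

```text
time: 4.8
tcp_pos: [524.9, -184.8, 194.6]
tcp_rot: [[0.333, 0.943, 0.001], [0.943, -0.333, -0.0], [0.0, 0.001, -1.0]]
contact_force: [-0.9, 0.8, 6.9]
gripper_width: 21.1
grasp_force: 58.4
```

```bash
python3 - <<'E'
from h import *
rel(515,30.1,320)
E
```

```text
t 4.8 p [ 524.9 -184.8  194.6] yang -19.48 w 21.1 gf 58.4 F [-0.86  0.83  6.94] T [ 0.072  0.511 -0.014] q7 0.34 tilt [ 0.001 -0.   ]
move [ 0.1993 -0.0809 -0.1254] turn None
```

Converted, 0.1993 m / 0.6 = 0.3322, -0.0809 m / 0.6 = -0.1348.

>>> apply_moves(
  increments=[
    [0, 0, -0.05, 0],
    [0, 0, -0.1417, 0],
    [0, 0, -0.225, 0],
    [0.0667, -0.0267, -0.2417, 0],
    [0.1417, -0.0583, -0.2417, 0],
    [0.2167, -0.0883, -0.2417, 0],
    [0.2833, -0.115, -0.2417, 0],
    [0.325, -0.1317, -0.2417, 0],
    [0.3322, -0.1348, -0.2417, 0],
    [0.3322, -0.1348, -0.2417, 0],
  ],
)

```text
time: 6.05
tcp_pos: [514.9, 29.9, 339.0]
tcp_rot: [[0.333, 0.943, 0.0], [0.943, -0.333, 0.0], [0.0, 0.0, -1.0]]
contact_force: [-0.3, -0.8, -0.4]
gripper_width: 21.1
grasp_force: 58.9
```

```bash
python3 - <<'E'
from h import *
rel(515,30.1,296)
im,d=manip.get_image("side"); W=cloud("side",d); np.savez("s2.npz",im=im,d=d)
m=(np.hypot(W[...,0]-515,W[...,1]-30)<45)&(W[...,2]>110)&(W[...,2]<165); p=W[m]
print(m.sum(),p.min(0).round(),p.max(0).round(),np.percentile(p[:,2],[1,5,20]).round(1))
cv2.imwrite("pics/g2.png",cv2.resize(im[120:300,230:410],None,fx=3.2,fy=3.2)[:,:,::-1])
E
```

```text
t 6.05 p [514.9  29.9 339. ] yang -19.48 w 21.1 gf 58.9 F [-0.33 -0.8  -0.42] T [ 0.036  0.003 -0.029] q7 -0.28 tilt [0.0004 0.    ]
move [0.0003 0.     0.043 ] turn None
312 [493.  17. 143.] [537.  52. 165.] [143.9 145.7 148.6]
```

View pics/g2.png

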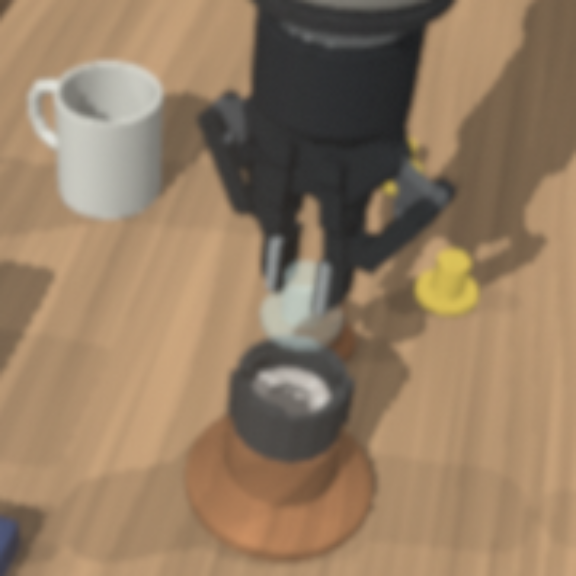

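The picture shows the glass upright in the fingers, centred above the cell. I'll lower it carefully.

Converted, 0.05 m / 0.6 = 0.0833, 0.048 m / 0.6 = 0.08.

>>> apply_moves(
  increments=[
    [0.0005, 0, 0.0333, 0],
    [0.0005, 0, 0.06, 0],
    [0.0005, 0, 0.07, 0],
    [0.0005, 0, 0.0767, 0],
    [0.0005, 0, 0.08, 0],
    [0.0005, 0, 0.0833, 0],
  ],
)

```text
time: 6.85
tcp_pos: [515.1, 30.6, 288.9]
tcp_rot: [[0.333, 0.943, 0.0], [0.943, -0.333, 0.0], [0.0, 0.0, -1.0]]
contact_force: [-0.1, 0.6, -0.2]
gripper_width: 21.5
grasp_force: 58.9
```

```bash
python3 - <<'E'
from h import *
rel(515,30.1,275.3)
E
```

```text
t 6.85 p [515.1  30.6 288.9] yang -19.46 w 21.5 gf 58.9 F [-0.07  0.63 -0.16] T [ 0.008  0.013 -0.033] q7 -0.21 tilt [0.0004 0.0001]
move [-0.0005  0.0001  0.0136] turn None
```

>>> apply_moves(
  increments=[
    [-0.0005, 0, 0.005, 0],
    [-0.0005, 0, 0.01, 0],
    [-0.0005, 0, 0.015, 0],
    [-0.0005, 0, 0.0183, 0],
    [-0.0005, 0, 0.02, 0],
  ],
)

```text
time: 7.48
tcp_pos: [514.9, 30.2, 276.6]
tcp_rot: [[0.333, 0.943, -0.0], [0.943, -0.333, -0.0], [-0.0, -0.0, -1.0]]
contact_force: [-0.4, 0.6, -0.5]
gripper_width: 21.3
grasp_force: 58.9
```

Converted, 0.001 m / 0.6 = 0.0017, 0.0005 m / 0.6 = 0.0008.

>>> apply_moves(
  increments=[
    [0, 0, 0.0008, 0],
    [0, 0, 0.0017, 0],
    [0, 0, 0.0017, 0],
  ],
)

```text
time: 7.85
tcp_pos: [514.9, 30.2, 275.7]
tcp_rot: [[0.333, 0.943, -0.0], [0.943, -0.333, -0.0], [-0.0, -0.0, -1.0]]
contact_force: [0.9, -0.3, -0.7]
gripper_width: 21.3
grasp_force: 58.9
```

Converted, 0.0005 m / 0.6 = 0.0008.

>>> apply_moves(
  increments=[
    [0, 0, 0.0008, 0],
    [0, 0, 0.0008, 0],
  ],
)

```text
time: 8.1
tcp_pos: [514.9, 30.3, 275.3]
tcp_rot: [[0.333, 0.943, 0.0], [0.943, -0.333, 0.0], [0.0, 0.0, -1.0]]
contact_force: [-0.7, -0.7, 1.8]
gripper_width: 21.1
grasp_force: 59.3
```

Converted, 0.0005 m / 0.6 = 0.0008.

>>> apply_moves(
  increments=[
    [0, 0, 0.0008, 0],
    [0, 0, 0.0008, 0],
  ],
)

```text
time: 8.35
tcp_pos: [514.9, 30.2, 275.1]
tcp_rot: [[0.333, 0.943, 0.0], [0.943, -0.333, 0.0], [0.0, -0.0, -1.0]]
contact_force: [-4.0, -0.9, 12.2]
gripper_width: 21.1
grasp_force: 60.3
```

Seat contact felt. I'll ease off, open and lift.

>>> apply_moves(
  increments=[
    [0, 0, -0.0012, 0],
  ],
)

```text
time: 8.48
tcp_pos: [514.9, 30.2, 275.5]
tcp_rot: [[0.333, 0.943, 0.0], [0.943, -0.333, 0.0], [0.0, 0.0, -1.0]]
contact_force: [-1.4, 0.9, -2.0]
gripper_width: 21.4
grasp_force: 59.2
```

Converted, -0.13 m / 0.6 = -0.2167, -0.09 m / 0.6 = -0.15.

>>> apply_moves(
  increments=[
    [0, 0, 0, 0],
    [0, 0, 0, 0],
    [0, 0, -0.0033, 0],
    [0, 0, -0.0167, 0],
    [0, 0, -0.0667, 0],
    [0, 0, -0.15, 0],
    [0, 0, -0.2167, 0],
    [0, 0, -0.2167, 0],
  ],
  gripper=-0.1,
)

```text
time: 9.48
tcp_pos: [515.5, 30.0, 408.5]
tcp_rot: [[0.333, 0.943, 0.005], [0.943, -0.333, 0.002], [0.004, 0.004, -1.0]]
contact_force: [0.1, 1.1, -0.8]
gripper_width: 47.1
grasp_force: 0.0
```

```bash
python3 - <<'E'
from h import *
rel(457.2,251,300,-29.1)
E
```

```text
t 9.47 p [515.5  30.  408.5] yang -19.48 w 47.1 gf 0.0 F [ 0.07  1.15 -0.82] T [0.009 0.05  0.044] q7 -0.36 tilt [0.0046 0.0023]
move [ 0.1886 -0.129   0.1088] turn 9.623086452121953
```

Converted, 0.1886 m / 0.6 = 0.3143, -0.129 m / 0.6 = -0.215, 9.6 degrees / 120 = 0.08.

>>> apply_moves(
  increments=[
    [0.05, -0.035, 0, 0.0333],
    [0.125, -0.0867, 0.0167, 0.08],
    [0.2, -0.1367, 0.0667, 0.08],
    [0.2667, -0.1833, 0.1167, 0.08],
    [0.3143, -0.215, 0.1667, 0.08],
    [0.3143, -0.215, 0.1817, 0.08],
    [0.3143, -0.215, 0.1817, 0.08],
  ],
  gripper=-0.55,
)

```text
time: 10.35
tcp_pos: [456.1, 250.3, 295.8]
tcp_rot: [[0.486, 0.874, -0.001], [0.874, -0.486, -0.002], [-0.002, -0.0, -1.0]]
contact_force: [0.1, 0.5, 0.6]
gripper_width: 65.9
grasp_force: 0.0
```

```bash
python3 - <<'E'
from h import *
rel(457.2,251,191,-29.1)
def circ(p):
    A=np.c_[2*p,np.ones(len(p))]; s=np.linalg.lstsq(A,(p**2).sum(1),rcond=None)[0]; return s[:2].round(1),np.sqrt(s[2]+s[:2]@s[:2]).round(1)
out=[]
for n in("top","side"):
    ims=[manip.get_image(n) for _ in range(5)]
    P=np.concatenate([cloud(n,d)[150:400,100:420].reshape(-1,3) for _,d in ims]); P=P[np.isfinite(P[:,0])]
    im=np.mean([i for i,_ in ims],0).astype(np.uint8)
    r=np.hypot(P[:,0]-515,P[:,1]-30.1)
    k=P[(r<20)&(P[:,2]>109)&(P[:,2]<122)]; print(n,"knob",len(k),k.mean(0).round(1),np.median(k[:,2]))
    dd=P[(r<24)&(P[:,2]>78)&(P[:,2]<94)]; print("disc",len(dd),dd.mean(0).round(1))
    rim=P[(r>20)&(r<34)&(P[:,2]>93)&(P[:,2]<106)]; c=circ(rim[:,:2]); print("rim",len(rim),c)
    a=np.arctan2(P[:,1]-30.1,P[:,0]-515)
    rib=(r>33.2)&(r<38)&(P[:,2]>80)&(P[:,2]<102); h=np.histogram(np.degrees(a[rib]),36,(-180,180))[0]; print("rib",h)
    sl=(r>25)&(r<28)&(P[:,2]<96)&(P[:,2]>80); print("slot",np.histogram(np.degrees(a[sl]),36,(-180,180))[0])
    for q in manip.spot_point(n,"slot")[:3]: print("slot",round(q["p"],2),np.round(q["xyz"],1),np.degrees(np.arctan2(q["xyz"][1]-30.1,q["xyz"][0]-515)).round(1))
    x,y=(246,239) if n=="top" else (319,245)
    out.append(cv2.resize(im[y-28:y+28,x-36:x+36],(395,300),interpolation=cv2.INTER_CUBIC))
    ears=P[(np.hypot(P[:,0]-457,P[:,1]-251)<30)&(P[:,2]>27)&(P[:,2]<38)]; print("ears",len(ears), ears.mean(0).round(1) if len(ears) else 0)
cv2.imwrite("pics/c3.png",np.hstack(out)[:,:,::-1])
print(rel(None,0,0))
E
```

```text
t 10.35 p [456.1 250.3 295.8] yang -29.11 w 65.9 gf 0.0 F [0.09 0.55 0.59] T [ 0.019 -0.063  0.018] q7 -0.86 tilt [-0.001  -0.0017]
move [0.0014 0.0006 0.1048] turn -0.005524827567100488
top knob 642 [514.3  30.3 114.5] 114.51836949766758
disc 1807 [515.4  29.7  85.5]
rim 1875 (array([514.8,  30.2]), np.float64(28.7))
rib [ 5 10  0  0  0  0  0  0  0  0  0  0  0  0  0  0  0  0 10 10  0  0  0  0
  0  0  0  0  0  0  0  0  0  0  0  0]
slot [10 30  0  0  0  0  0  0  0 19 14 17 22 13 12 11  4  1 10 15  9  0  0  0
  1  1  0 15 16 19 19 11  9  2  3  1]
slot 0.74 [538.1  30.3  99.4] 0.5
ears 282 [455.8 251.8  31.6]
side knob 0 [nan nan nan] nan
disc 1 [536.6  27.8  85.5]
rim 434 (array([526.4,  31.1]), np.float64(20.1))
rib [ 0  0  0  0  0  0  0  0  0  0  0  0  0  0  1  0  1  0 13 61  0  0  0  0
  0  0  0  0  0  0  0  0  0  0  0  0]
slot [ 0  0  0  0  0  0  0  0  0  0  0  0  0  0 11 26 17 12  0  0  0  0  0  0
  0  0  0  0  0  0  0  0  0  0  0  0]
slot 0.96 [538.6  33.4  97.8] 8.0
ears 541 [456.4 251.4  30.7]
t 10.95 p [456.2 251.  296.5] yang -29.08 w 66.1 gf 0.0 F [-0.45 -0.29 -0.11] T [ 0.019 -0.008  0.011] q7 -0.86 tilt [0.     0.0002]
None<stdin>:11: RuntimeWarning: Mean of empty slice.
  ret = um.true_divide(
  return _methods._mean(a, axis=axis, dtype=dtype,
  ret = ret.dtype.type(ret / rcount)
```

View pics/c3.png

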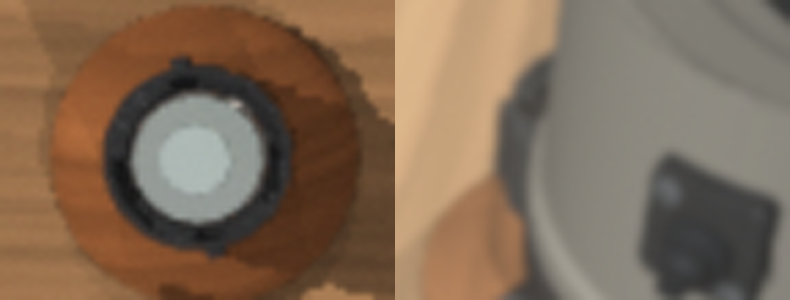

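The glass lies in the cell, centred (knob top at z 114.5, as expected). The ribs give a slot direction of about 10°. Now for the ring.

Converted, 0.1085 m / 0.6 = 0.1808, 0.104 m / 0.6 = 0.1733.

>>> apply_moves(
  increments=[
    [0.0008, 0.0008, 0.0667, 0],
    [0.0008, 0.0008, 0.1417, 0],
    [0.0008, 0.0008, 0.1733, 0],
    [0.0008, 0.0008, 0.1808, 0],
    [0.0008, 0.0008, 0.1808, 0],
  ],
)

```text
time: 11.58
tcp_pos: [457.2, 251.4, 188.7]
tcp_rot: [[0.486, 0.874, 0.001], [0.874, -0.486, 0.001], [0.001, 0.0, -1.0]]
contact_force: [0.0, 0.1, -0.1]
gripper_width: 66.1
grasp_force: 0.0
```

>>> apply_moves(
  increments=[
    [0, 0, 0, 0],
    [0, 0, 0, 0],
    [0, 0, 0, 0],
    [0, 0, 0, 0],
  ],
  gripper=1,
)

```text
time: 12.08
tcp_pos: [457.2, 251.5, 189.4]
tcp_rot: [[0.486, 0.874, 0.001], [0.874, -0.486, 0.002], [0.002, 0.0, -1.0]]
contact_force: [-3.7, -1.9, 15.6]
gripper_width: 43.3
grasp_force: 59.0
```

```bash
python3 - <<'E'
from h import *
rel(515,30.1,310,10)
E
```

```text
t 12.07 p [457.2 251.5 189.4] yang -29.07 w 43.3 gf 59.0 F [-3.71 -1.86 15.64] T [-0.422  0.744 -0.01 ] q7 -0.73 tilt [0.0011 0.0017]
move [-0.1652  0.1582 -0.121 ] turn -39.06995125897758
```

Converted, -0.1652 m / 0.6 = -0.2753, 0.1582 m / 0.6 = 0.2637, -39.1 degrees / 120 = -0.3258.

>>> apply_moves(
  increments=[
    [0, 0, -0.05, 0],
    [0, 0, -0.1417, 0],
    [0, 0, -0.2167, 0],
    [-0.0583, 0.0567, -0.2417, -0.0667],
    [-0.125, 0.12, -0.2417, -0.1417],
    [-0.1917, 0.1833, -0.2417, -0.2167],
    [-0.25, 0.2383, -0.2417, -0.2917],
    [-0.2753, 0.2637, -0.2417, -0.3258],
    [-0.2753, 0.2637, -0.2417, -0.3258],
    [-0.2753, 0.2637, -0.2417, -0.3258],
  ],
)

```text
time: 13.32
tcp_pos: [514.7, 30.8, 333.2]
tcp_rot: [[-0.173, 0.985, 0.0], [0.985, 0.173, 0.001], [0.0, 0.0, -1.0]]
contact_force: [0.0, -0.4, -0.8]
gripper_width: 43.3
grasp_force: 62.5
```

```bash
python3 - <<'E'
from h import *
rel(515,30.1,290,10)
im,d=manip.get_image("side"); W=cloud("side",d)
P=W[(np.hypot(W[...,0]-515,W[...,1]-30)<32)&(W[...,2]>125)&(W[...,2]<175)&(im.mean(2)>110)]
print(len(P),P.min(0).round(),P.max(0).round())
b=P[P[:,2]<155]; print(len(b), b.mean(0).round(1),b.min(0).round(),b.max(0).round())
cv2.imwrite("pics/g4.png",cv2.resize(im[120:300,230:410],None,fx=3.2,fy=3.2)[:,:,::-1])
E
```

```text
t 13.32 p [514.7  30.8 333.2] yang 9.99 w 43.3 gf 62.5 F [ 0.03 -0.43 -0.84] T [ 0.012 -0.004  0.007] q7 0.19 tilt [0.0003 0.0005]
move [-0.0007  0.0002  0.0432] turn -0.012424406531366117
405 [486.   7. 143.] [542.  54. 175.]
294 [514.4  33.1 149.1] [490.   7. 143.] [542.  54. 155.]
```

View pics/g4.png

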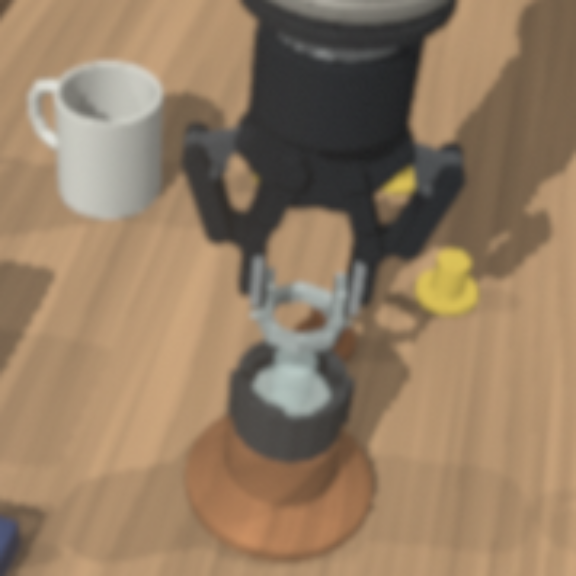

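The ring is gripped level above the cell, and the glass knob stands below it. Lowering.

Converted, 0.042 m / 0.6 = 0.07, 0.04 m / 0.6 = 0.0667.

>>> apply_moves(
  increments=[
    [-0.001, 0.0003, 0.0333, 0],
    [-0.001, 0.0003, 0.0567, 0],
    [-0.001, 0.0003, 0.0667, 0],
    [-0.001, 0.0003, 0.07, 0],
    [-0.001, 0.0003, 0.07, 0],
  ],
)

```text
time: 14.0
tcp_pos: [515.2, 29.5, 291.1]
tcp_rot: [[-0.174, 0.985, 0.0], [0.985, 0.174, 0.0], [-0.0, 0.0, -1.0]]
contact_force: [0.6, 0.1, -1.3]
gripper_width: 43.0
grasp_force: 62.5
```

Converted, 0.003 m / 0.6 = 0.005, 0.002 m / 0.6 = 0.0033.

>>> apply_moves(
  increments=[
    [0, 0, 0.0017, 0],
    [0, 0, 0.0033, 0],
    [0, 0, 0.005, 0],
    [0, 0, 0.005, 0],
  ],
)

```text
time: 14.5
tcp_pos: [515.1, 29.5, 287.9]
tcp_rot: [[-0.174, 0.985, 0.0], [0.985, 0.174, 0.0], [0.0, 0.0, -1.0]]
contact_force: [-0.0, 0.1, -0.8]
gripper_width: 42.8
grasp_force: 62.5
```

```bash
python3 - <<'E'
from h import *
rel(515,30.2,277.5,10)
E
```

```text
t 14.5 p [515.1  29.5 287.9] yang 10.03 w 42.8 gf 62.5 F [-0.03  0.12 -0.82] T [ 0.081 -0.112  0.013] q7 0.25 tilt [0. 0.]
move [ 0.0007 -0.      0.0104] turn 0.029429242908150854
```

Converted, 0.004 m / 0.6 = 0.0067, 0.003 m / 0.6 = 0.005.

>>> apply_moves(
  increments=[
    [0.0008, 0, 0.0017, 0],
    [0.0008, 0, 0.0033, 0],
    [0.0008, 0, 0.005, 0],
    [0.0008, 0, 0.0067, 0],
    [0.0008, 0, 0.0067, 0],
  ],
)

```text
time: 15.12
tcp_pos: [515.0, 29.9, 283.8]
tcp_rot: [[-0.174, 0.985, -0.0], [0.985, 0.174, -0.0], [-0.0, -0.0, -1.0]]
contact_force: [0.6, -0.9, -0.2]
gripper_width: 42.9
grasp_force: 62.5
```

Converted, 0.004 m / 0.6 = 0.0067, 0.003 m / 0.6 = 0.005.

>>> apply_moves(
  increments=[
    [0, 0, 0.0025, 0],
    [0, 0, 0.005, 0],
    [0, 0, 0.0067, 0],
    [0, 0, 0.0067, 0],
  ],
)

```text
time: 15.62
tcp_pos: [515.0, 30.0, 279.8]
tcp_rot: [[-0.174, 0.985, -0.0], [0.985, 0.174, -0.0], [-0.0, -0.0, -1.0]]
contact_force: [-0.4, 0.7, -0.5]
gripper_width: 42.9
grasp_force: 62.5
```

Converted, 0.0014 m / 0.6 = 0.0023, 0.0007 m / 0.6 = 0.0012.

>>> apply_moves(
  increments=[
    [0, 0, 0.0012, 0],
    [0, 0, 0.0023, 0],
    [0, 0, 0.0023, 0],
  ],
)

```text
time: 16.0
tcp_pos: [515.0, 30.0, 278.5]
tcp_rot: [[-0.174, 0.985, -0.0], [0.985, 0.174, -0.0], [-0.0, -0.0, -1.0]]
contact_force: [-0.5, 1.5, -0.5]
gripper_width: 43.0
grasp_force: 62.5
```

Converted, 0.0007 m / 0.6 = 0.0012, 0.0005 m / 0.6 = 0.0008.

>>> apply_moves(
  increments=[
    [0, 0, 0.0008, 0],
    [0, 0, 0.0012, 0],
    [0, 0, 0.0012, 0],
  ],
)

```text
time: 16.38
tcp_pos: [515.0, 30.0, 277.8]
tcp_rot: [[-0.174, 0.985, 0.0], [0.985, 0.174, -0.0], [-0.0, 0.0, -1.0]]
contact_force: [-0.4, 0.6, 0.7]
gripper_width: 43.3
grasp_force: 62.5
```

Converted, 0.0003 m / 0.6 = 0.0005, 0.0002 m / 0.6 = 0.0003, 12 degrees / 120 = 0.1.

>>> apply_moves(
  increments=[
    [0, 0, 0, 0.025],
    [0, 0, 0, 0.05],
    [0, 0, 0.0003, 0.075],
    [0, 0, 0.0005, 0.1],
    [0, 0, 0.0005, 0.1],
  ],
)

```text
time: 17.0
tcp_pos: [515.0, 29.9, 277.5]
tcp_rot: [[0.034, 0.999, -0.0], [0.999, -0.034, -0.0], [-0.0, -0.0, -1.0]]
contact_force: [-0.6, -0.2, -0.3]
gripper_width: 43.1
grasp_force: 62.5
```

```bash
python3 - <<'E'
from h import *
rel(515,30.1,277)
E
```

```text
t 17.0 p [515.   29.9 277.5] yang -1.96 w 43.1 gf 62.5 F [-0.56 -0.18 -0.29] T [0.03  0.075 0.024] q7 0.08 tilt [-0.0001 -0.0003]
move [ 0.0002 -0.      0.0005] turn None
```

Converted, 0.0008 m / 0.6 = 0.0013, 0.0002 m / 0.6 = 0.0003, 12 degrees / 120 = 0.1.

>>> apply_moves(
  increments=[
    [0, 0, 0.0003, 0.025],
    [0, 0, 0.0007, 0.05],
    [0, 0, 0.001, 0.075],
    [0, 0, 0.0013, 0.1],
    [0, 0, 0.0013, 0.1],
  ],
)

```text
time: 17.62
tcp_pos: [515.1, 30.0, 276.7]
tcp_rot: [[0.24, 0.971, 0.0], [0.971, -0.24, -0.0], [-0.0, 0.0, -1.0]]
contact_force: [1.6, 1.8, -0.8]
gripper_width: 42.7
grasp_force: 62.5
```

Converted, 0.0004 m / 0.6 = 0.0007, 2 degrees / 120 = 0.0167.

>>> apply_moves(
  increments=[
    [0, 0, 0.0007, 0.0167],
    [0, 0, 0.0007, 0.0167],
  ],
)

```text
time: 17.88
tcp_pos: [515.1, 30.0, 276.3]
tcp_rot: [[0.275, 0.961, 0.0], [0.961, -0.275, -0.0], [0.0, 0.0, -1.0]]
contact_force: [1.7, 0.1, 0.9]
gripper_width: 42.7
grasp_force: 62.5
```

```bash
python3 - <<'E'
from h import *
rel(515,30.1,277)
E
```

```text
t 17.88 p [515.1  30.  276.3] yang -15.98 w 42.7 gf 62.5 F [1.72 0.13 0.87] T [ 0.277 -0.286  0.04 ] q7 -0.12 tilt [ 0.0002 -0.    ]
move [ 0.0001 -0.0001 -0.0007] turn None
```

Converted, 0.0003 m / 0.6 = 0.0005, 2 degrees / 120 = 0.0167.

>>> apply_moves(
  increments=[
    [0, 0, 0.0005, 0.0167],
    [0, 0, 0.0005, 0.0167],
  ],
)

```text
time: 18.12
tcp_pos: [515.1, 29.9, 276.1]
tcp_rot: [[0.309, 0.951, 0.0], [0.951, -0.309, -0.0], [-0.0, 0.0, -1.0]]
contact_force: [0.7, 1.2, 1.7]
gripper_width: 43.2
grasp_force: 62.8
```

```bash
python3 - <<'E'
from h import *
rel(515,30.1,277)
E
```

```text
t 18.12 p [515.1  29.9 276.1] yang -18.02 w 43.2 gf 62.8 F [0.73 1.18 1.71] T [ 0.083 -0.301 -0.07 ] q7 -0.15 tilt [ 0.0002 -0.0001]
move [ 0.0002 -0.0002 -0.0009] turn None
```

Converted, 0.0003 m / 0.6 = 0.0005, 1 degrees / 120 = 0.0083.

>>> apply_moves(
  increments=[
    [0, 0, 0.0005, 0.0083],
    [0, 0, 0.0005, 0.0083],
  ],
)

```text
time: 18.38
tcp_pos: [515.1, 29.9, 276.0]
tcp_rot: [[0.326, 0.946, 0.0], [0.946, -0.326, 0.0], [0.0, 0.0, -1.0]]
contact_force: [-0.8, 0.2, 9.0]
gripper_width: 43.0
grasp_force: 63.5
```

```bash
python3 - <<'E'
from h import *
rel(515,30.1,277)
E
```

```text
t 18.38 p [515.1  29.9 276. ] yang -19.0 w 43.0 gf 63.5 F [-0.82  0.19  8.96] T [0.037 0.084 0.006] q7 -0.17 tilt [0.0003 0.0002]
move [ 0.0002 -0.0002 -0.001 ] turn None
```

Converted, -0.0002 m / 0.6 = -0.0003, 8 degrees / 120 = 0.0667.

>>> apply_moves(
  increments=[
    [0, 0, -0.0003, 0.0167],
    [0, 0, -0.0003, 0.0333],
    [0, 0, -0.0003, 0.05],
    [0, 0, -0.0003, 0.0667],
    [0, 0, -0.0003, 0.0667],
  ],
)

```text
time: 19.0
tcp_pos: [515.2, 29.9, 276.1]
tcp_rot: [[0.455, 0.891, 0.0], [0.891, -0.455, -0.0], [0.0, 0.0, -1.0]]
contact_force: [1.9, 0.1, 5.5]
gripper_width: 43.0
grasp_force: 63.2
```

```bash
python3 - <<'E'
from h import *
rel(515,30.1,277)
E
```

```text
t 19.0 p [515.2  29.9 276.1] yang -27.06 w 43.0 gf 63.2 F [1.91 0.14 5.53] T [-0.013 -0.432 -0.041] q7 -0.28 tilt [ 0.0005 -0.0001]
move [ 0.0001 -0.0003 -0.0009] turn None
```

```bash
cat >> h.py <<'E'
def avg(n=4):
    L=[]
    for i in range(n):
        s=manip.observe(); L.append(np.r_[s["contact_force"],s["torque"],s["tcp_pos"][2]])
        if i<n-1: manip.get_image("top")
    R=np.array(s["tcp_rot"]); print("t",round(s["time"],2),"F,T,z",np.mean(L,0).round(3),"sd",np.std(L,0).round(3)[[2,5]],"yang",np.degrees(np.arctan2(R[1,1],R[0,1])).round(2))
E
python3 -c "from h import *;avg()"
```

```text
t 19.15 F,T,z [ 1.89700e+00 -6.30000e-02  5.54800e+00 -3.40000e-02 -3.96000e-01
 -3.60000e-02  2.76065e+02] sd [0.381 0.031] yang -27.03
```

Converted, 2 degrees / 120 = 0.0167.

>>> apply_moves(
  increments=[
    [0, 0, 0, 0.0083],
    [0, 0, 0, 0.0167],
    [0, 0, 0, 0.0167],
  ],
)

```text
time: 19.52
tcp_pos: [515.2, 29.9, 276.1]
tcp_rot: [[0.486, 0.874, 0.001], [0.874, -0.486, -0.0], [0.0, 0.001, -1.0]]
contact_force: [1.2, -0.3, 6.5]
gripper_width: 42.7
grasp_force: 63.1
```

```bash
python3 -c "from h import *;avg()"
```

```text
t 19.68 F,T,z [ 1.90400e+00 -3.78000e-01  5.59800e+00 -4.10000e-02 -5.62000e-01
 -1.20000e-02  2.76057e+02] sd [0.734 0.013] yang -29.04
```

Converted, 2 degrees / 120 = 0.0167.

>>> apply_moves(
  increments=[
    [0, 0, 0, 0.0083],
    [0, 0, 0, 0.0167],
    [0, 0, 0, 0.0167],
  ],
)

```text
time: 20.05
tcp_pos: [515.3, 30.0, 276.1]
tcp_rot: [[0.516, 0.857, 0.001], [0.857, -0.516, -0.0], [0.0, 0.001, -1.0]]
contact_force: [2.4, 0.2, 5.3]
gripper_width: 42.9
grasp_force: 63.1
```

```bash
python3 -c "from h import *;avg()"
```

```text
t 20.2 F,T,z [ 2.56900e+00  4.17000e-01  5.26100e+00 -0.00000e+00 -6.11000e-01
 -1.00000e-02  2.76063e+02] sd [0.279 0.015] yang -31.05
```

Converted, 0.0002 m / 0.6 = 0.0003, 0.0001 m / 0.6 = 0.0002, 2 degrees / 120 = 0.0167.

>>> apply_moves(
  increments=[
    [0.0002, 0.0003, 0, 0.0083],
    [0.0002, 0.0003, 0, 0.0167],
    [0.0002, 0.0003, 0, 0.0167],
  ],
)

```text
time: 20.58
tcp_pos: [515.4, 29.9, 276.0]
tcp_rot: [[0.546, 0.838, 0.0], [0.838, -0.546, -0.0], [0.0, 0.0, -1.0]]
contact_force: [2.3, -0.1, 5.6]
gripper_width: 42.7
grasp_force: 63.2
```

```bash
python3 -c "from h import *;avg()"
```

```text
t 20.73 F,T,z [ 1.66400e+00 -2.00000e-02  6.16200e+00 -6.00000e-03 -4.37000e-01
 -2.70000e-02  2.76044e+02] sd [0.4   0.021] yang -33.04
```

Converted, 2 degrees / 120 = 0.0167.

>>> apply_moves(
  increments=[
    [0, 0, 0, 0.0083],
    [0, 0, 0, 0.0167],
    [0, 0, 0, 0.0167],
  ],
)

```text
time: 21.1
tcp_pos: [515.4, 29.9, 276.0]
tcp_rot: [[0.574, 0.819, 0.0], [0.819, -0.574, -0.0], [0.0, 0.0, -1.0]]
contact_force: [0.9, 1.0, 6.8]
gripper_width: 43.0
grasp_force: 63.2
```

```bash
python3 -c "from h import *;avg()"
```

```text
t 21.25 F,T,z [ 1.44000e+00  2.24000e-01  6.93600e+00 -1.50000e-02 -4.44000e-01
 -4.50000e-02  2.76039e+02] sd [0.451 0.036] yang -35.04
```

Converted, 2 degrees / 120 = 0.0167.

>>> apply_moves(
  increments=[
    [0, 0, 0, 0.0083],
    [0, 0, 0, 0.0167],
    [0, 0, 0, 0.0167],
  ],
)

```text
time: 21.62
tcp_pos: [515.4, 29.9, 276.1]
tcp_rot: [[0.603, 0.798, 0.0], [0.798, -0.603, -0.0], [0.0, 0.0, -1.0]]
contact_force: [1.4, 0.7, 6.7]
gripper_width: 43.1
grasp_force: 63.3
```

```bash
python3 -c "from h import *;avg()"
```

```text
t 21.77 F,T,z [ 1.53000e+00 -1.05000e-01  6.60700e+00 -3.00000e-03 -3.93000e-01
 -4.40000e-02  2.76041e+02] sd [0.15  0.027] yang -37.05
```

Converted, -0.0001 m / 0.6 = -0.0002, 2 degrees / 120 = 0.0167.

>>> apply_moves(
  increments=[
    [0, 0, -0.0002, 0.0083],
    [0, 0, -0.0002, 0.0167],
    [0, 0, -0.0002, 0.0167],
  ],
)

```text
time: 22.15
tcp_pos: [515.3, 29.9, 276.0]
tcp_rot: [[0.63, 0.777, 0.0], [0.777, -0.63, -0.0], [-0.0, 0.0, -1.0]]
contact_force: [2.5, 0.7, 4.7]
gripper_width: 42.7
grasp_force: 63.1
```

```bash
python3 -c "from h import *;avg()"
```

```text
t 22.3 F,T,z [ 2.07800e+00 -4.00000e-03  5.05600e+00 -7.60000e-02 -5.30000e-01
 -1.30000e-02  2.76056e+02] sd [0.255 0.023] yang -39.03
```

Converted, 2 degrees / 120 = 0.0167.

>>> apply_moves(
  increments=[
    [0, 0, 0, 0.0083],
    [0, 0, 0, 0.0167],
    [0, 0, 0, 0.0167],
  ],
)

```text
time: 22.68
tcp_pos: [515.3, 29.9, 276.1]
tcp_rot: [[0.657, 0.754, 0.0], [0.754, -0.657, -0.0], [0.0, 0.0, -1.0]]
contact_force: [2.8, -0.6, 6.5]
gripper_width: 42.8
grasp_force: 63.1
```

```bash
python3 -c "from h import *;avg()"
```

```text
t 22.82 F,T,z [ 2.50600e+00 -6.00000e-01  5.52900e+00 -1.68000e-01 -5.74000e-01
  2.00000e-03  2.76067e+02] sd [0.58  0.035] yang -41.05
```

Converted, 2 degrees / 120 = 0.0167.

>>> apply_moves(
  increments=[
    [0, 0, 0, 0.0083],
    [0, 0, 0, 0.0167],
    [0, 0, 0, 0.0167],
  ],
)

```text
time: 23.2
tcp_pos: [515.3, 29.8, 276.1]
tcp_rot: [[0.683, 0.73, 0.0], [0.73, -0.683, -0.0], [-0.0, 0.0, -1.0]]
contact_force: [3.8, -2.1, 4.9]
gripper_width: 43.0
grasp_force: 63.1
```

```bash
python3 -c "from h import *;avg()"
```

```text
t 23.35 F,T,z [ 3.08100e+00 -1.42600e+00  5.24000e+00 -3.52000e-01 -6.14000e-01
 -2.30000e-02  2.76055e+02] sd [0.266 0.017] yang -43.06
```

Converted, 1.5 degrees / 120 = 0.0125.

>>> apply_moves(
  increments=[
    [0, 0, 0, 0.0083],
    [0, 0, 0, 0.0125],
    [0, 0, 0, 0.0125],
  ],
)

```text
time: 23.72
tcp_pos: [515.3, 29.7, 276.1]
tcp_rot: [[0.702, 0.713, 0.0], [0.713, -0.702, -0.0], [-0.0, 0.0, -1.0]]
contact_force: [3.5, -2.6, 5.2]
gripper_width: 43.0
grasp_force: 63.1
```

```bash
python3 -c "from h import *;avg()"
```

```text
t 23.88 F,T,z [ 2.85600e+00 -2.40100e+00  4.79700e+00 -5.15000e-01 -6.82000e-01
  6.20000e-02  2.76059e+02] sd [0.408 0.037] yang -44.55
```

Converted, 0.0004 m / 0.6 = 0.0007, 1 degrees / 120 = 0.0083.

>>> apply_moves(
  increments=[
    [0, 0.0007, 0, 0.0042],
    [0, 0.0007, 0, 0.0083],
    [0, 0.0007, 0, 0.0083],
  ],
)

```text
time: 24.25
tcp_pos: [515.5, 29.6, 276.0]
tcp_rot: [[0.714, 0.7, -0.0], [0.7, -0.714, -0.0], [-0.0, -0.0, -1.0]]
contact_force: [1.9, -0.6, 6.0]
gripper_width: 42.7
grasp_force: 63.3
```

```bash
python3 -c "from h import *;avg()"
```

```text
t 24.4 F,T,z [ 2.21900e+00 -5.57000e-01  6.25600e+00 -2.63000e-01 -4.80000e-01
  8.00000e-02  2.76036e+02] sd [0.287 0.022] yang -45.55
```

Converted, 1 degrees / 120 = 0.0083.

>>> apply_moves(
  increments=[
    [0, 0, 0, 0.0042],
    [0, 0, 0, 0.0083],
    [0, 0, 0, 0.0083],
  ],
)

```text
time: 24.78
tcp_pos: [515.6, 29.6, 276.0]
tcp_rot: [[0.726, 0.688, -0.0], [0.688, -0.726, -0.0], [-0.0, 0.0, -1.0]]
contact_force: [2.7, -0.9, 5.8]
gripper_width: 42.9
grasp_force: 63.2
```

```bash
python3 -c "from h import *;avg()"
```

```text
t 24.93 F,T,z [ 2.04900e+00 -1.09100e+00  5.48000e+00 -2.53000e-01 -5.61000e-01
  3.80000e-02  2.76046e+02] sd [0.36  0.032] yang -46.55
```

Converted, 1 degrees / 120 = 0.0083.

>>> apply_moves(
  increments=[
    [0, 0, 0, 0.0042],
    [0, 0, 0, 0.0083],
    [0, 0, 0, 0.0083],
  ],
)

```text
time: 25.3
tcp_pos: [515.6, 29.6, 276.1]
tcp_rot: [[0.738, 0.675, 0.0], [0.675, -0.738, -0.0], [-0.0, 0.0, -1.0]]
contact_force: [2.1, -1.4, 6.2]
gripper_width: 42.9
grasp_force: 63.2
```

```bash
python3 -c "from h import *;avg()"
```

```text
t 25.45 F,T,z [ 2.57300e+00 -1.08300e+00  5.69600e+00 -2.82000e-01 -5.99000e-01
  4.80000e-02  2.76052e+02] sd [0.312 0.032] yang -47.55
```

Converted, 1 degrees / 120 = 0.0083.

>>> apply_moves(
  increments=[
    [0, 0, 0, 0.0042],
    [0, 0, 0, 0.0083],
    [0, 0, 0, 0.0083],
  ],
)

```text
time: 25.82
tcp_pos: [515.6, 29.6, 276.1]
tcp_rot: [[0.75, 0.662, 0.0], [0.662, -0.75, -0.0], [0.0, 0.0, -1.0]]
contact_force: [3.1, -0.4, 5.0]
gripper_width: 43.1
grasp_force: 63.1
```

```bash
python3 -c "from h import *;avg()"
```

```text
t 25.98 F,T,z [ 3.25500e+00 -6.10000e-01  5.29900e+00 -2.66000e-01 -6.71000e-01
  4.50000e-02  2.76067e+02] sd [0.208 0.031] yang -48.54
```

Converted, 0.0002 m / 0.6 = 0.0003, 1.5 degrees / 120 = 0.0125.

>>> apply_moves(
  increments=[
    [0.0003, 0.0003, 0, 0.0083],
    [0.0003, 0.0003, 0, 0.0125],
    [0.0003, 0.0003, 0, 0.0125],
  ],
)

```text
time: 26.35
tcp_pos: [515.8, 29.6, 276.0]
tcp_rot: [[0.767, 0.642, -0.0], [0.642, -0.767, -0.0], [-0.0, -0.0, -1.0]]
contact_force: [1.3, -1.6, 6.3]
gripper_width: 43.3
grasp_force: 63.3
```

```bash
python3 -c "from h import *;avg()"
```

```text
t 26.5 F,T,z [ 1.5780e+00 -9.0600e-01  6.4610e+00 -2.3500e-01 -3.9500e-01  3.1000e-02
  2.7604e+02] sd [0.108 0.021] yang -50.05
```

Converted, 1.5 degrees / 120 = 0.0125.

>>> apply_moves(
  increments=[
    [0, 0, 0, 0.0083],
    [0, 0, 0, 0.0125],
    [0, 0, 0, 0.0125],
  ],
)

```text
time: 26.88
tcp_pos: [515.8, 29.6, 276.0]
tcp_rot: [[0.783, 0.622, -0.0], [0.622, -0.783, -0.0], [-0.0, -0.0, -1.0]]
contact_force: [1.3, -0.9, 7.1]
gripper_width: 43.4
grasp_force: 63.2
```

```bash
python3 -c "from h import *;avg()"
```

```text
t 27.02 F,T,z [ 1.83400e+00 -3.69000e-01  6.41800e+00 -2.27000e-01 -4.64000e-01
  1.00000e-02  2.76042e+02] sd [0.6   0.014] yang -51.55
```

Converted, 1.5 degrees / 120 = 0.0125.

>>> apply_moves(
  increments=[
    [0, 0, 0, 0.0083],
    [0, 0, 0, 0.0125],
    [0, 0, 0, 0.0125],
  ],
)

```text
time: 27.4
tcp_pos: [515.8, 29.7, 276.1]
tcp_rot: [[0.799, 0.601, -0.0], [0.601, -0.799, 0.0], [-0.0, -0.0, -1.0]]
contact_force: [2.5, -0.5, 6.5]
gripper_width: 42.8
grasp_force: 63.2
```

```bash
python3 -c "from h import *;avg()"
```

```text
t 27.55 F,T,z [ 1.94400e+00 -5.36000e-01  6.14100e+00 -1.91000e-01 -4.76000e-01
  4.10000e-02  2.76039e+02] sd [0.478 0.007] yang -53.04
```

Converted, 1.5 degrees / 120 = 0.0125.

>>> apply_moves(
  increments=[
    [0, 0, 0, 0.0083],
    [0, 0, 0, 0.0125],
    [0, 0, 0, 0.0125],
  ],
)

```text
time: 27.92
tcp_pos: [515.8, 29.7, 276.0]
tcp_rot: [[0.815, 0.58, -0.0], [0.58, -0.815, -0.0], [-0.0, -0.0, -1.0]]
contact_force: [2.7, -0.6, 5.8]
gripper_width: 43.1
grasp_force: 63.2
```

```bash
python3 -c "from h import *;avg()"
```

```text
t 28.07 F,T,z [ 2.37100e+00 -1.09900e+00  5.95800e+00 -1.67000e-01 -5.01000e-01
  4.20000e-02  2.76038e+02] sd [0.396 0.019] yang -54.54
```

Converted, 1.5 degrees / 120 = 0.0125.

>>> apply_moves(
  increments=[
    [0, 0, 0, 0.0083],
    [0, 0, 0, 0.0125],
    [0, 0, 0, 0.0125],
  ],
)

```text
time: 28.45
tcp_pos: [515.9, 29.7, 276.0]
tcp_rot: [[0.829, 0.559, -0.0], [0.559, -0.829, -0.0], [-0.0, 0.0, -1.0]]
contact_force: [1.6, -0.7, 6.2]
gripper_width: 43.3
grasp_force: 63.2
```

```bash
python3 -c "from h import *;avg()"
```

```text
t 28.6 F,T,z [ 2.4380e+00 -4.3700e-01  5.8140e+00 -1.4500e-01 -5.2700e-01  7.6000e-02
  2.7604e+02] sd [0.63  0.019] yang -56.04
```

Converted, 1.5 degrees / 120 = 0.0125.

>>> apply_moves(
  increments=[
    [0, 0, 0, 0.0083],
    [0, 0, 0, 0.0125],
    [0, 0, 0, 0.0125],
  ],
)

```text
time: 28.98
tcp_pos: [515.8, 29.7, 276.0]
tcp_rot: [[0.844, 0.537, -0.0], [0.537, -0.844, -0.0], [-0.0, 0.0, -1.0]]
contact_force: [2.9, -0.2, 6.9]
gripper_width: 42.7
grasp_force: 63.1
```

```bash
python3 -c "from h import *;avg()"
```

```text
t 29.12 F,T,z [ 2.41900e+00 -4.17000e-01  5.94700e+00 -1.33000e-01 -5.75000e-01
  1.60000e-01  2.76018e+02] sd [0.68  0.041] yang -57.53
```

Converted, 0.5 degrees / 120 = 0.0042.

>>> apply_moves(
  increments=[
    [0, 0, 0, 0.0042],
    [0, 0, 0, 0.0042],
  ],
)

```text
time: 29.38
tcp_pos: [515.8, 29.7, 276.0]
tcp_rot: [[0.848, 0.529, -0.0], [0.529, -0.848, -0.0], [-0.0, -0.0, -1.0]]
contact_force: [2.1, -1.0, 5.8]
gripper_width: 43.2
grasp_force: 63.1
```

```bash
python3 -c "from h import *;avg(6)"
```

```text
t 29.62 F,T,z [ 2.74000e+00 -4.54000e-01  5.76200e+00 -1.55000e-01 -5.77000e-01
  1.59000e-01  2.76013e+02] sd [0.398 0.032] yang -58.03
```

Converted, 0.7 degrees / 120 = 0.0058.

>>> apply_moves(
  increments=[
    [0, 0, 0, 0.0058],
    [0, 0, 0, 0.0058],
  ],
)

```text
time: 29.88
tcp_pos: [515.8, 29.7, 276.0]
tcp_rot: [[0.855, 0.519, -0.0], [0.519, -0.855, -0.0], [-0.0, 0.0, -1.0]]
contact_force: [1.7, -1.0, 4.1]
gripper_width: 42.9
grasp_force: 63.1
```

```bash
python3 -c "from h import *;avg(6)"
```

```text
t 30.12 F,T,z [ 2.49400e+00 -3.00000e-01  4.81900e+00 -9.40000e-02 -5.52000e-01
  1.57000e-01  2.76009e+02] sd [0.57  0.033] yang -58.73
```

Converted, 0.7 degrees / 120 = 0.0058.

>>> apply_moves(
  increments=[
    [0, 0, 0, 0.0058],
    [0, 0, 0, 0.0058],
  ],
)

```text
time: 30.38
tcp_pos: [515.8, 29.7, 276.0]
tcp_rot: [[0.861, 0.509, -0.0], [0.509, -0.861, -0.0], [-0.0, -0.0, -1.0]]
contact_force: [2.2, 0.1, 5.5]
gripper_width: 43.1
grasp_force: 63.1
```

```bash
python3 -c "from h import *;avg(6)"
```

```text
t 30.62 F,T,z [ 2.33200e+00 -1.93000e-01  4.88900e+00 -9.80000e-02 -5.96000e-01
  1.28000e-01  2.76001e+02] sd [0.447 0.03 ] yang -59.39
```

Converted, 0.7 degrees / 120 = 0.0058.

>>> apply_moves(
  increments=[
    [0, 0, 0, 0.0058],
    [0, 0, 0, 0.0058],
  ],
)

```text
time: 30.88
tcp_pos: [515.8, 29.7, 276.0]
tcp_rot: [[0.867, 0.499, -0.0], [0.499, -0.867, -0.0], [-0.0, 0.0, -1.0]]
contact_force: [2.7, -0.8, 4.3]
gripper_width: 42.9
grasp_force: 63.0
```

```bash
python3 -c "from h import *;avg(6)"
```

```text
t 31.12 F,T,z [ 2.29700e+00 -3.77000e-01  3.95400e+00  1.00000e-03 -6.12000e-01
  1.51000e-01  2.75993e+02] sd [0.232 0.031] yang -60.07
```

Converted, 0.7 degrees / 120 = 0.0058.

>>> apply_moves(
  increments=[
    [0, 0, 0, 0.0058],
    [0, 0, 0, 0.0058],
  ],
)

```text
time: 31.38
tcp_pos: [515.8, 29.6, 276.0]
tcp_rot: [[0.873, 0.488, -0.0], [0.488, -0.873, -0.0], [-0.0, 0.0, -1.0]]
contact_force: [2.9, -0.4, 4.2]
gripper_width: 43.0
grasp_force: 62.9
```

```bash
python3 -c "from h import *;avg(6)"
```

```text
t 31.62 F,T,z [ 2.62600e+00 -2.49000e-01  3.67400e+00 -1.60000e-02 -6.11000e-01
  2.02000e-01  2.75995e+02] sd [0.472 0.024] yang -60.77
```

Converted, 0.4 degrees / 120 = 0.0033.

>>> apply_moves(
  increments=[
    [0, 0, 0, 0.0033],
    [0, 0, 0, 0.0033],
  ],
)

```text
time: 31.88
tcp_pos: [515.8, 29.6, 276.0]
tcp_rot: [[0.876, 0.482, -0.0], [0.482, -0.876, -0.0], [-0.0, 0.0, -1.0]]
contact_force: [2.8, -0.0, 2.4]
gripper_width: 43.3
grasp_force: 62.9
```

```bash
python3 -c "from h import *;avg(6)"
```

```text
t 32.12 F,T,z [ 2.74200e+00 -2.84000e-01  2.66300e+00 -7.30000e-02 -6.12000e-01
  2.83000e-01  2.76001e+02] sd [0.28  0.027] yang -61.18
```

Snug: about 0.2–0.25 N·m above free turning. Releasing.

Converted, -0.13 m / 0.6 = -0.2167, -0.09 m / 0.6 = -0.15.

>>> apply_moves(
  increments=[
    [0, 0, 0, 0],
    [0, 0, 0, 0],
    [0, 0, 0, 0],
    [0, 0, -0.0083, 0],
    [0, 0, -0.0667, 0],
    [0, 0, -0.15, 0],
    [0, 0, -0.2167, 0],
    [0, 0, -0.2167, 0],
  ],
  gripper=-0.55,
)

```text
time: 33.12
tcp_pos: [516.4, 29.4, 408.6]
tcp_rot: [[0.876, 0.482, 0.004], [0.482, -0.876, 0.002], [0.004, -0.0, -1.0]]
contact_force: [-1.4, -0.2, 0.1]
gripper_width: 66.1
grasp_force: 0.0
```

```bash
python3 - <<'E'
from h import *
rel(None,0,0)
im,d=manip.get_image("side"); W=cloud("side",d)
m=(np.hypot(W[...,0]-515,W[...,1]-30)<30)&(W[...,2]>108)&(W[...,2]<130); p=W[m]; q=p[np.hypot(p[:,0]-515,p[:,1]-30)>15]
print(len(q)); _,l,cc=cv2.kmeans(q.astype(np.float32),2,None,(3,50,.01),5,cv2.KMEANS_PP_CENTERS); print(cc,np.degrees(np.arctan2(*(cc[0]-cc[1])[1::-1])))
print([np.percentile(q[l.ravel()==i,2],95).round(1) for i in(0,1)])
cv2.imwrite("pics/g5.png",cv2.resize(im[150:300,250:400],None,fx=3.2,fy=3.2)[:,:,::-1])
E
```

```text
t 33.12 p [516.4  29.4 408.6] yang -61.17 w 66.1 gf 0.0 F [-1.43 -0.18  0.12] T [-0.012  0.036  0.018] q7 -0.96 tilt [0.0037 0.0023]
111
[[524.3164    14.136861 114.88657 ]
 [505.58054   47.545063 114.93586 ]] -60.71557
[np.float64(119.0), np.float64(118.8)]
```

View pics/g5.png

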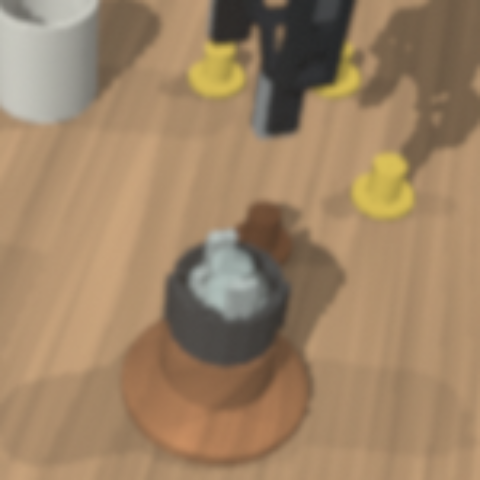

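The ring sits level in the cell over the glass, with its ears at -60.7°, matching the hand, and the tops of both ears at z≈119. The arm is clear, so I'm handing in.

```bash
python3 -c "from h import *;print(manip.finish_job())"
```

```text
the job is handed in; nothing more can be done
None
```

The job is handed in, but no verdict came back: the glass is seated in the lamp, the ring is screwed down snug over it (roughly 0.25 N·m above free turning, the top of the snug range), and the arm has let go and is clear.

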